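# Put the print press into third gear

## Robot

A 7-joint arm with a two-finger parallel gripper is mounted at the origin on the work surface. World frame = base frame: x ahead of the robot, y to its left, z up, the work surface at z = 0. Lengths are in m, angles in rad, forces in N, time in s.
With the tool pointing down it reaches from about 0.425 to 1.025 m from the base axis. Payload 9.4 kg.
Tool frame: the origin (TCP) lies between the finger pads; the fingertips stand arm.tcp_to_tips ahead of it and the grasp point (between the pads) lies 2 mm behind it (arm.tcp_to_tips is the distance from the TCP to the fingertips, in m); z points along the fingers, y is the direction in which the jaws open and shut (so a half turn about z gives the same grasp; the last joint's range is limited). The gripper opens to 93 mm and grips with 3 to 60 N. Pads are 15 mm wide; open, the fingers measure 128 mm over their backs; the gripper's body (75 mm by 188 mm) begins 65 mm behind the grasp point.
Start: joints at [-0.077, 0.599, -0.003, 1.599, 0.002, 0.943, -0.08], TCP at [0.725, -0, 0.236] pointing down, gripper open.
Joint ranges: [-2.57, 2.57], [-0.35, 1.97], [-1.29, 1.29], [0.11, 2.56], [-1.05, 4.19], [0.11, 1.86], [-2.63, 2.63]. Speed limits (rad/s): [2.22, 2.22, 3.01, 3.01, 3.14, 3.14, 3.14].

## Interface

Orientations are given as a unit quaternion [x, y, z, w].
In Python, from rig import telemetry, optics, job, arm gives the robot as it stands.
- The arm moves only by the shell command python3 -m crank 'ROWS' [FORCE]. ROWS is JSON, a list of rows, each a list of 7 numbers: the turn, a rotation vector about the tool's x, y, z in degrees, then the shift along the tool's x, y, z in mm, then the finger opening in mm, from 0 to 93. A call has 1 to 20 rows; each row shifts and turns the pose as measured when the row begins, along the tool's axes as they then stand; what a row does not reach is not made up. A row lasts 1/10 s, in which the tool goes at most 50 mm and 8.59 degrees, less where a joint would pass 70% of its speed; a pose out of reach is approached as far as the arm can. A call with a gripper value outside its range is refused whole. The fingers move at their own pace and stop on an object; FORCE is the grip in N (left out, the last holds). Time passes only in rows, so rows that do not move let the fingers close. It gives the time, the measured TCP pose, the force and the opening at its end, in the units of the state.
- telemetry.get_obs(): the state, without advancing time (a new reading comes with each control period).
- optics.get_image(name): name is "scene" or "side" or "wrist"; returns a dict with "img" (420x560x3 uint8, red, green, blue), "fov_y" (degrees; the focal length in pixels is half the picture's height over the tangent of half this angle, whatever the lens; pixels are square), "cx", "cy" (the principal point, pixels), "world_to_cam" (4x4, takes a point from world to camera coordinates); the wrist camera has in their place "T_tool_cam" (4x4, takes a point from camera to tool coordinates, whose origin is the TCP and whose axes are the flange's). Camera axes: x right, y up, looking along -z (the intrinsics and any distortion apply to the point x, -y, -z); pixel columns grow to the right and rows downward; lengths in m; the calibration is good to about 2 mm. A picture is of the moment at which its call begins: read the wrist's pose just before it. There is no depth.
- job.sign_off(): hands the job in, once; it reports no verdict.
The state is a dict: "t": time; "joints": joint angles; "qd": joint speeds; "joint_efforts": joint torques, N m; "tcp_pos": TCP position; "ee_rot": TCP orientation; "wrist_force": force on the tool from outside, world axes, zero at the start; "wrist_torque": the same for the moment, N m; "gripper_width": finger opening in m.
Only numpy, scipy, OpenCV 4.12 (cv2) and the standard library are available. Lean on these libraries where they do the work, as an engineer would, in place of code of your own. Each camera call takes 0.05 s, during which the arm holds its last target.

## Task

The table press's gear lever stands somewhere in the left-hand slot of its H-shaped gate. Push its knob with the fingertips, without pinching it, to the middle channel, across to the right and then forward (away from the robot) until it is fully home in the third slot, the one marked with three dots, without ever running it into the fourth slot (four dots, near right). Leave the tumbler, pen pot, paint jar and brush as they stand, and finish clear of everything.

Things in the scene. Friction and masses are not known exactly. Their poses are not given: they have to be found in the camera images.
- console: press and gearbox, one machine fixed to the table. Gearbox: grey case 160 mm (x) by 140 mm (y), 90 mm tall, aluminium gate plate on top; origin at the centre of the case's underside, on the table. Its x axis points forward (away from the robot, within 0.3 rad), y left, z up. The lever pivots 20 mm above the origin
- press_roller (a point): top middle of the press's steel roller, 151 mm above the table, 290 mm right and 30 mm forward of the console's origin. The press stands right of the gearbox: cheeks 110 mm long, 30 mm thick, 177 mm tall at 130 and 450 mm right of the origin; bed 420 by 260 mm, its top 82 mm up
- gate_centre (a point): centre of the H-shaped gate at the plate's top, 90 mm above the console's origin. Two slots run forward and back, 17.6 mm left and 17.6 mm right of it, joined by a middle channel across. Slot ends are marked by raised dots: one dot far left, two near left, three far right, four near right
- slot3_end (a point): far end of the third slot (far right, three dots), on the plate's top: 28.5 mm forward and 17.6 mm right of the gate centre
- knob_centre (a point): centre of the lever's black knob, a rounded block 40 by 40 mm and 36 mm tall on a 12 mm steel stem, 145 mm along the lever from the pivot; its faces look forward, back, left and right. With the lever upright the centre is 165 mm above the table. It leans with the lever; its z axis points up the lever
- crosswise (a joint): sideways lean, rad, about the console's x axis through the pivot: -0.26 fully left (slots one and two), 0 upright, +0.26 fully right (slots three and four). Free only in the middle channel, with endwise within about 0.04 of 0 (corners are rounded); in a slot it has about 0.05 of play. Friction: about 1.5 N at the knob moves it; it stays where left
- endwise (a joint): forward lean, rad, about the lever's own sideways axis (carried by the crosswise lean): +0.30 fully forward (home in slot one or three), 0 the middle channel, -0.30 fully back (slot two or four); 0.1 rad moves the knob about 14.5 mm. Same friction, stays where left
- tumbler: insulated drinking tumbler, steel with a black lid, 76 mm across, 164 mm tall, upright and loose; origin at the centre of its underside
- pen_pot: white ceramic pot of pens, 74 mm across, 95 mm tall (pens to 165 mm), loose; origin at the centre of its underside
- paint_jar: small closed paint jar, 54 mm across, 60 mm tall, loose; origin at the centre of its underside
- brush: paint brush lying flat on the table, 200 mm long, 42 mm wide, 20 mm tall, loose; origin under the middle of it

How it is judged:
By the outcome, as a careful person would: the job done as asked, in the order asked, and still so for the second after the job is handed in, with the robot touching nothing.
It also fails if it takes over 48 s, if anything falls off the work surface, if the arm or the gripper's body presses on something with over 40 N, if the wrist force passes 120 N, or if a joint passes its speed limit or range.

## Working session

There is one attempt and no reset: what is moved stays moved. The work goes in short steps, Python scripts to look and compute and a shell command to move; the robot and the scene stay as the last step left them, time stands still between calls to the robot, and variables do not carry over. Pictures are saved under pics/ and viewed, and the job is handed in when it is done.

```bash
mkdir -p pics; ls
python3 - <<'E'
from rig import telemetry, optics, job, arm
import cv2
print(telemetry.get_obs(), arm.tcp_to_tips)
for n in ["scene","side","wrist"]:
    d=optics.get_image(n)
    cv2.imwrite(f"pics/{n}0.png",d["img"][:,:,::-1])
    print(n,{k:v for k,v in d.items() if k!="img"})
E
```

```text
pics
{'t': 0.0, 'joints': array([-0.07670466,  0.60012535, -0.00255414,  1.60010195,  0.00181256,
        0.94287512, -0.07980383]), 'qd': array([ 0.00143821,  0.00073228,  0.0006354 ,  0.00187972, -0.00031546,
       -0.00022597,  0.00061174]), 'joint_efforts': array([ 5.70884713e-04, -7.65060925e+01,  1.49801854e+00, -2.52344084e+01,
       -5.23842021e-02,  1.69115182e-02,  2.08527672e-04]), 'tcp_pos': array([ 7.24558809e-01, -7.27513008e-06,  2.34769595e-01]), 'ee_rot': array([ 7.07079822e-01,  7.07133338e-01, -5.81171353e-04, -4.80104055e-04]), 'wrist_force': array([0.31851626, 0.41428365, 0.24264624]), 'wrist_torque': array([-0.03796927,  0.00898056, -0.01959194]), 'gripper_width': 0.09306899057215985} 0.017
scene {'fov_y': 45.65274702331769, 'cx': 283.2621019634485, 'cy': 208.6502306864315, 'world_to_cam': array([[-0.39052266,  0.92053035,  0.01076704,  0.15333616],
       [-0.75168112, -0.32559921,  0.57355091,  0.42057984],
       [ 0.53147676,  0.21589124,  0.81909916, -1.76569316],
       [ 0.        ,  0.        ,  0.        ,  1.        ]])}
side {'fov_y': 49.79638054177633, 'cx': 274.64065853508146, 'cy': 206.0699980351876, 'world_to_cam': array([[ 0.89850619, -0.43894014, -0.00426469, -0.49117136],
       [ 0.30240043,  0.61191001,  0.73083522, -0.32128662],
       [-0.31818331, -0.65794962,  0.68254061, -0.8490805 ],
       [ 0.        ,  0.        ,  0.        ,  1.        ]])}
wrist {'fov_y': 69.1903487815855, 'cx': 276.55730390691065, 'cy': 211.38778970468948, 'T_tool_cam': array([[-2.01425576e-04,  9.62649061e-01,  2.70752183e-01,
         7.56643008e-02],
       [ 9.99999343e-01, -1.11560115e-04,  1.14059536e-03,
        -1.19154807e-03],
       [ 1.12819820e-03,  2.70752235e-01, -9.62648407e-01,
        -1.48542907e-01],
       [ 0.00000000e+00,  0.00000000e+00,  0.00000000e+00,
         1.00000000e+00]])}
```

View pics/scene0.png

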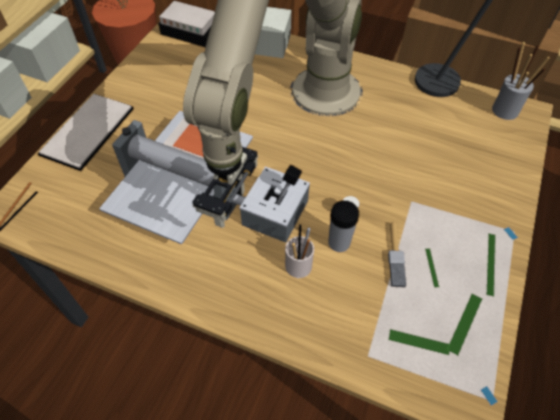

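View pics/side0.png

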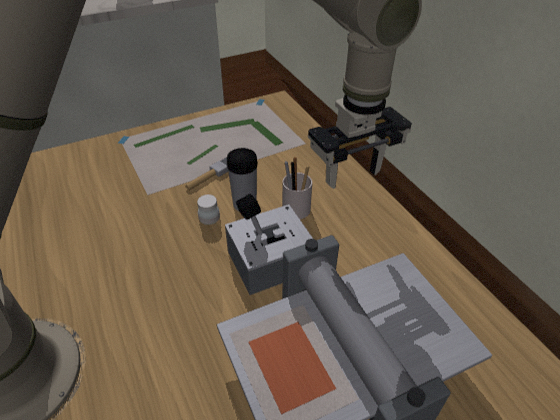

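View pics/wrist0.png

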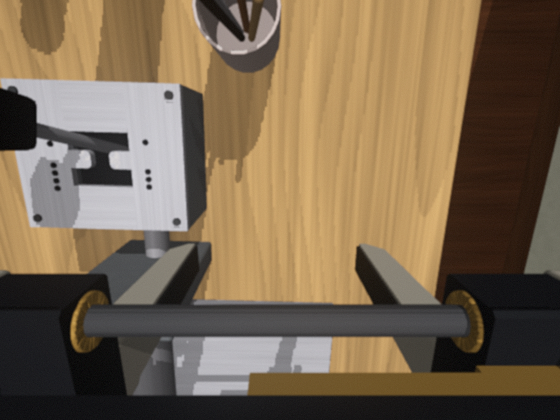

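The lever is in the near-left slot (slot two): knob leaning toward the robot, with the tumbler just left. I'll zoom in to measure.

Run:
```python
import cv2
for n,(x,y,w,h) in {"scene":(225,150,150,140),"side":(180,130,150,170),"wrist":(0,0,300,260)}.items():
    im=cv2.imread(f"pics/{n}0.png")[y:y+h,x:x+w]
    s=min(800/w,600/h); print(n,s)
    cv2.imwrite(f"pics/{n}0z.png",cv2.resize(im,None,fx=int(s),fy=int(s),interpolation=cv2.INTER_CUBIC)); print(int(s))
```

```text
scene 4.285714285714286
4
side 3.5294117647058822
3
wrist 2.3076923076923075
2
```

View pics/scene0z.png

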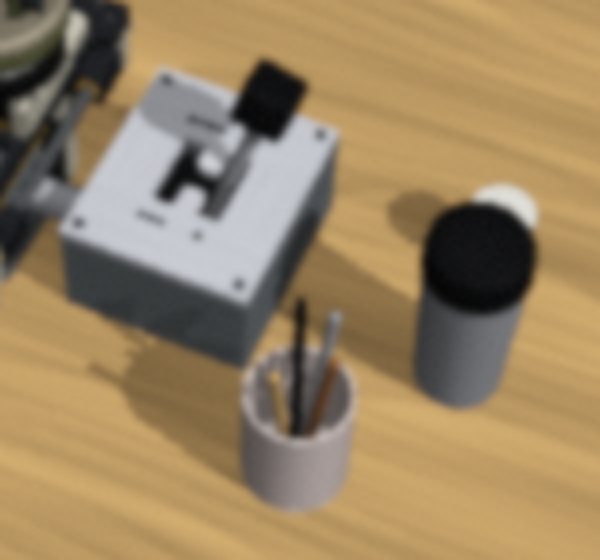

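View pics/side0z.png

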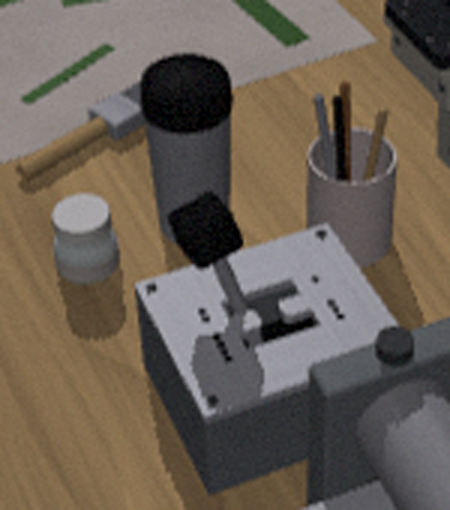

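View pics/wrist0z.png

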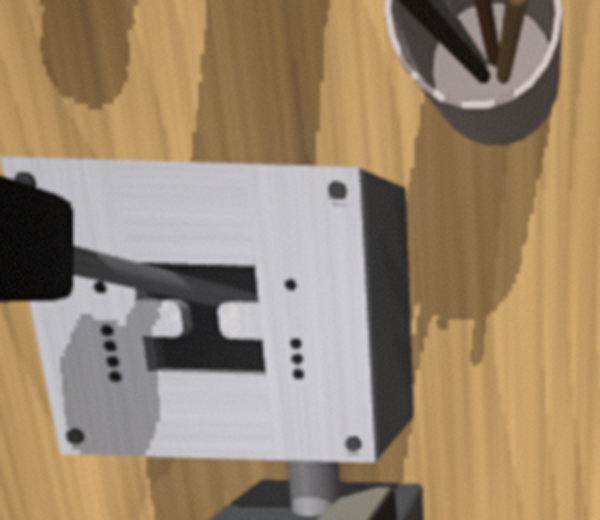

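```bash
cat > h.py <<'E'
import numpy as np, cv2
from scipy.spatial.transform import Rotation as R
H=420
def cam(d,obs=None):
    f=H/2/np.tan(np.radians(d["fov_y"])/2)
    if "world_to_cam" in d: T=np.linalg.inv(d["world_to_cam"])
    else:
        W=np.eye(4);W[:3,:3]=R.from_quat(obs["ee_rot"]).as_matrix();W[:3,3]=obs["tcp_pos"];T=W@d["T_tool_cam"]
    return f,d["cx"],d["cy"],T
def ray(c,p):
    f,cx,cy,T=c
    v=T[:3,:3]@np.array([(p[0]-cx)/f,-(p[1]-cy)/f,-1]);return T[:3,3],v/np.linalg.norm(v)
def onz(c,p,z):
    o,v=ray(c,p);return o+v*(z-o[2])/v[2]
def tri(*cp):
    A=np.zeros((3,3));b=np.zeros(3);rs=[ray(c,p) for c,p in cp]
    for o,v in rs:
        P=np.eye(3)-np.outer(v,v);A+=P;b+=P@o
    x=np.linalg.solve(A,b);return x,[round(1e3*np.linalg.norm((np.eye(3)-np.outer(v,v))@(x-o)),1) for o,v in rs]
E
python3 - <<'E'
from h import *
from rig import telemetry, optics
np.set_printoptions(precision=4,suppress=True)
o=telemetry.get_obs(); C={n:cam(optics.get_image(n),o) for n in["scene","side","wrist"]}
zs={"scene":(225,150,4),"side":(180,130,3),"wrist":(0,0,2)}
def px(n,p): a=zs[n]; return (p[0]/a[2]+a[0],p[1]/a[2]+a[1])
S={"scene":dict(nr=(165,80),nl=(320,133),fr=(80,222),fl=(238,284)),"side":dict(nl=(152,288),fl=(322,233),nr=(211,401)),"wrist":dict(nl=(25,180),fl=(337,190),fr=(353,444),nr=(75,436))}
for n in S:
    P={k:onz(C[n],px(n,p),.09)[:2] for k,p in S[n].items()}
    c=(P["nr"]+P["fl"])/2; e=P["fl"]-P["nl"]; e2=P["nl"]-P["nr"]
    print(n,"centre",c,"yaw",np.arctan2(e[1],e[0]),np.arctan2(-e2[0],e2[1]),"sizes",np.linalg.norm(e),np.linalg.norm(e2))
def t(n,a,b): print(n,tri((C["scene"],px("scene",a)),(C["side"],px("side",b))))
t("knob",(270,98),(205,230)); t("tumbler top",(480,248),(187,78)); t("pot rim",(300,398),(351,162))
print("knob wrist ray etc",onz(C["wrist"],px("wrist",(35,240)),.155))
E
```

```text
scene centre [0.5571 0.0439] yaw -0.02374018754289259 -0.003963634420466886 sizes 0.14101226669865946 0.12016998712276669
side centre [0.5565 0.0426] yaw -0.02061858923142666 -0.036860547207492364 sizes 0.14089058138668492 0.11891988941975905
wrist centre [0.5534 0.0442] yaw -0.03048558125440683 -0.026048163198844516 sizes 0.14048416341777378 0.12072639476424653
knob (array([0.5227, 0.0793, 0.1559]), [np.float64(1.2), np.float64(1.2)])
tumbler top (array([0.582 , 0.2495, 0.1556]), [np.float64(0.5), np.float64(0.5)])
pot rim (array([0.6916, 0.1718, 0.0853]), [np.float64(1.2), np.float64(1.2)])
knob wrist ray etc [0.5365 0.0796 0.155 ]
```

```bash
python3 -m crank '[[0,0,1.4,0,0,0,0],[0,0,0,10,-35,0,0],[0,0,0,10,-35,0,0],[0,0,0,10,-35,0,0],[0,0,0,10,-35,0,0],[0,0,0,10,-35,0,0],[0,0,0,10,-35,0,0],[0,0,0,10,-35,0,0],[0,0,0,5,-15,0,0],[0,0,0,0,0,0,0],[0,0,0,0,0,0,0]]' 20
cat > st.py <<'E'
from h import *
from rig import telemetry, optics
import sys
np.set_printoptions(precision=4,suppress=True)
G=np.array([.5555,.0436]);Y=-.025
o=telemetry.get_obs();d=o["tcp_pos"][:2]-G
M=R.from_quat(o["ee_rot"]).as_matrix()
print("t",o["t"],"console XY mm",1e3*np.array([d[0]*np.cos(Y)+d[1]*np.sin(Y),-d[0]*np.sin(Y)+d[1]*np.cos(Y)]),"tip z",1e3*(o["tcp_pos"][2]-.017),"F",o["wrist_force"],"w",o["gripper_width"],"\n tool axes",M.T[1],M.T[2])
if len(sys.argv)>1:
    for n,(x,y,w,h) in {"scene":(225,130,150,130),"side":(170,100,150,150)}.items():
        im=optics.get_image(n)["img"][y:y+h,x:x+w,::-1]
        cv2.imwrite(f"pics/{n}{sys.argv[1]}.png",cv2.resize(im,None,fx=4,fy=4,interpolation=cv2.INTER_CUBIC))
E
python3 st.py 1
```

```text
t: 1.4
tcp_pos: [0.4596, 0.0846, 0.2347]
ee_rot: [0.72, 0.694, 0.001, 0.001]
wrist_force: [-0.0, 0.3, -0.4]
gripper_width: 0.0095
t 1.4 console XY mm [-96.9378  38.5548] tip z 217.7052847361096 F [-0.0147  0.2665 -0.4163] w 0.009486106111368891 
 tool axes [ 0.9993 -0.0381  0.0032] [ 0.0032  0.0002 -1.    ]
```

```bash
python3 -m crank '[[0,0,-0.7,0,0,22,0],[0,0,0,0,0,22,0],[0,0,0,0,0,21,0],[0,0,0,0,0,0,0]]' 20
python3 st.py 2
```

```text
t: 1.9
tcp_pos: [0.467, 0.083, 0.1676]
ee_rot: [0.718, 0.696, 0.003, 0.003]
wrist_force: [0.7, -0.3, 0.2]
gripper_width: 0.0004
t 1.9 console XY mm [-89.4172  37.1473] tip z 150.5729734083902 F [ 0.658  -0.2739  0.1965] w 0.0004287468438052533 
 tool axes [ 0.9995 -0.0315  0.0082] [ 0.0082  0.0008 -1.    ]
```

View pics/side2.png

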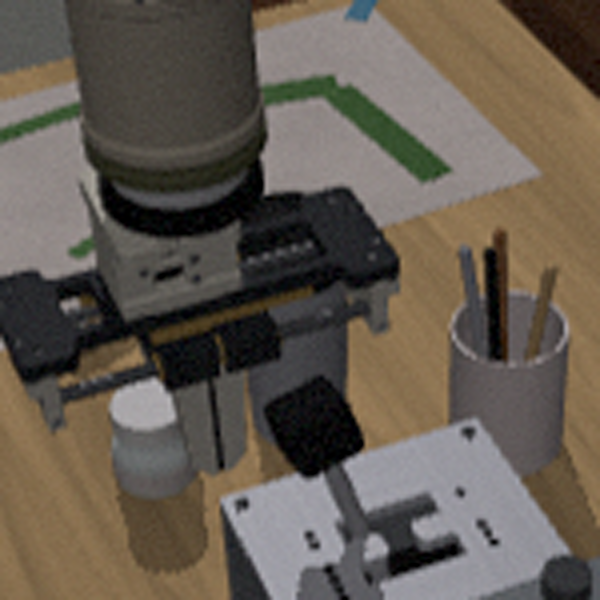

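View pics/scene2.png

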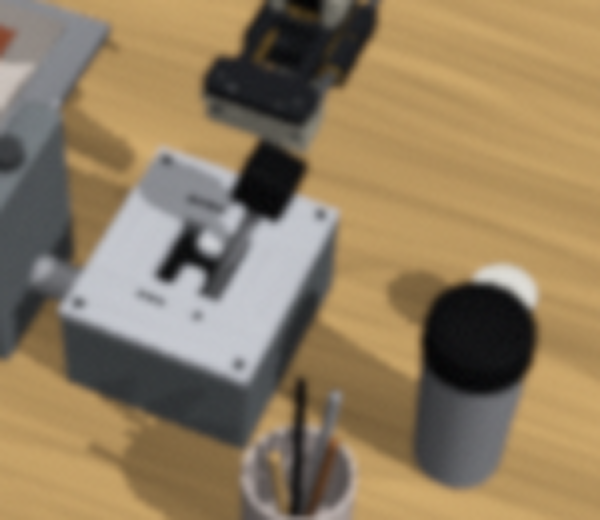

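```bash
python3 -m crank '[[0,0,0,0,10,0,0],[0,0,0,0,10,0,0],[0,0,0,0,10,0,0],[0,0,0,0,8,0,0],[0,0,0,0,0,0,0]]'
python3 st.py 3
```

```text
t: 2.5
tcp_pos: [0.5112, 0.0819, 0.1732]
ee_rot: [0.718, 0.696, 0.006, 0.004]
wrist_force: [-1.4, -0.4, -0.7]
gripper_width: 0.0
t 2.5 console XY mm [-45.2789  37.2257] tip z 156.2474284743262 F [-1.4036 -0.3791 -0.6685] w 6.498822447615943e-06 
 tool axes [ 0.9994 -0.0325  0.0145] [ 0.0146  0.0027 -0.9999]
```

View pics/side3.png

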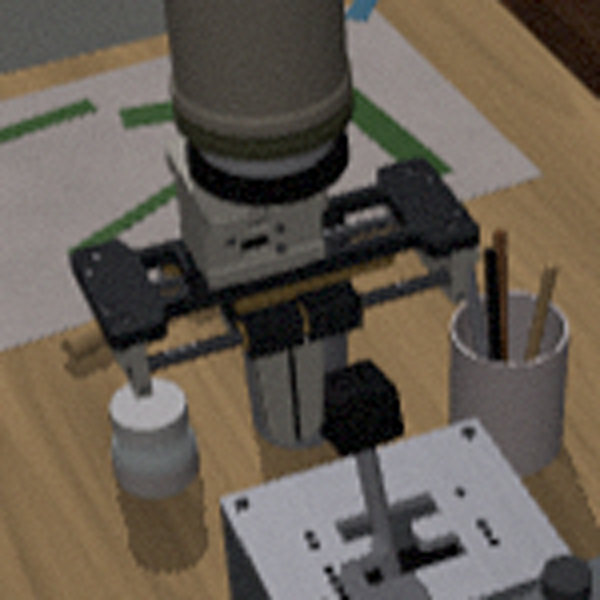

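View pics/scene3.png

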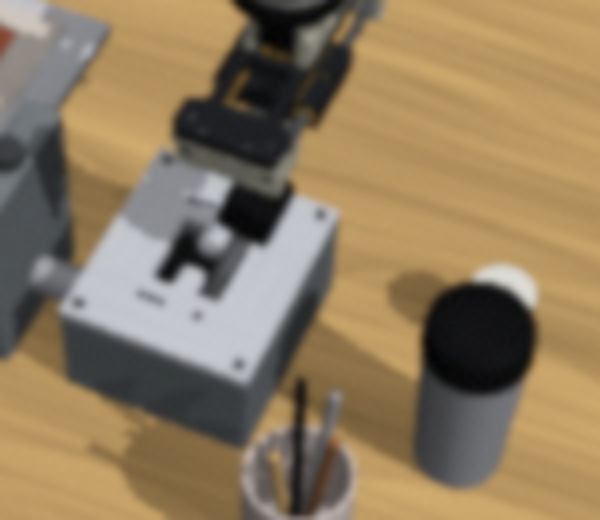

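```bash
cat > kn.py <<'E'
from h import *
from rig import telemetry, optics
import sys
np.set_printoptions(precision=1,suppress=True)
G=np.array([.5555,.0436]);Y=-.025
for n,z,u,v in [("side",float(sys.argv[1]),float(sys.argv[2])/4+170,float(sys.argv[3])/4+100)]+([("scene",float(sys.argv[1]),float(sys.argv[4])/4+225,float(sys.argv[5])/4+130)] if len(sys.argv)>4 else []):
    d=onz(cam(optics.get_image(n)),(u,v),z)[:2]-G
    print(n,1e3*np.array([d[0]*np.cos(Y)+d[1]*np.sin(Y),-d[0]*np.sin(Y)+d[1]*np.cos(Y)]))
E
python3 kn.py .158 363 405 260 205
```

```text
side [-3.1 36.1]
scene [-9.4 39.3]
```

```bash
python3 -m crank '[[0,0,0,0,4,3,0],[0,0,0,0,0,0,0]]'
python3 st.py 4
```

```text
t: 2.9
tcp_pos: [0.513, 0.0818, 0.1698]
ee_rot: [0.718, 0.696, 0.005, 0.004]
wrist_force: [0.4, 0.2, -0.5]
gripper_width: 0.0004
t 2.9 console XY mm [-43.406   37.0985] tip z 152.81242148414236 F [ 0.3659  0.1736 -0.5327] w 0.0003745741513174502 
 tool axes [ 0.9994 -0.0316  0.0126] [ 0.0127  0.0022 -0.9999]
```

View pics/side4.png

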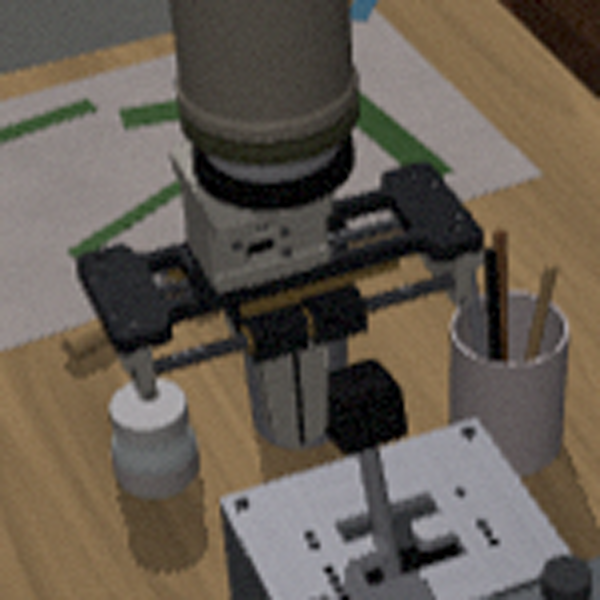

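View pics/scene4.png

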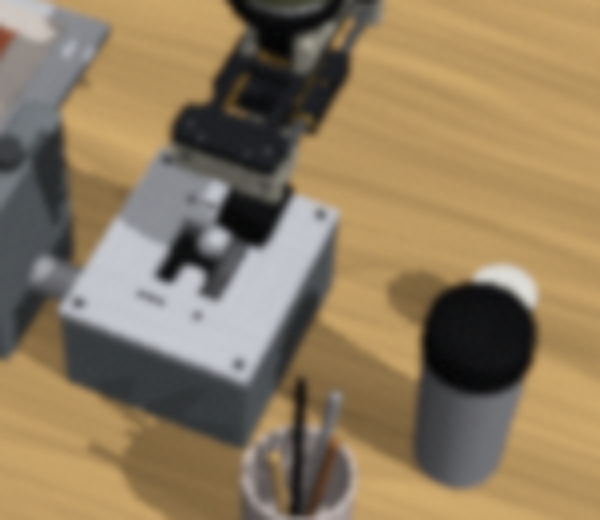

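```bash
python3 -m crank '[[0,0,0,0,5,1,0],[0,0,0,0,0,0,0],[0,0,0,0,0,0,0]]'
python3 st.py 5
```

```text
t: 3.3
tcp_pos: [0.5181, 0.0816, 0.169]
ee_rot: [0.718, 0.696, 0.005, 0.004]
wrist_force: [-0.4, 0.8, 1.3]
gripper_width: 0.0003
t 3.3 console XY mm [-38.361   37.0902] tip z 151.96106544188777 F [-0.4122  0.8148  1.2629] w 0.0003350139978266772 
 tool axes [ 0.9994 -0.0315  0.0124] [ 0.0124  0.0022 -0.9999]
```

View pics/side5.png

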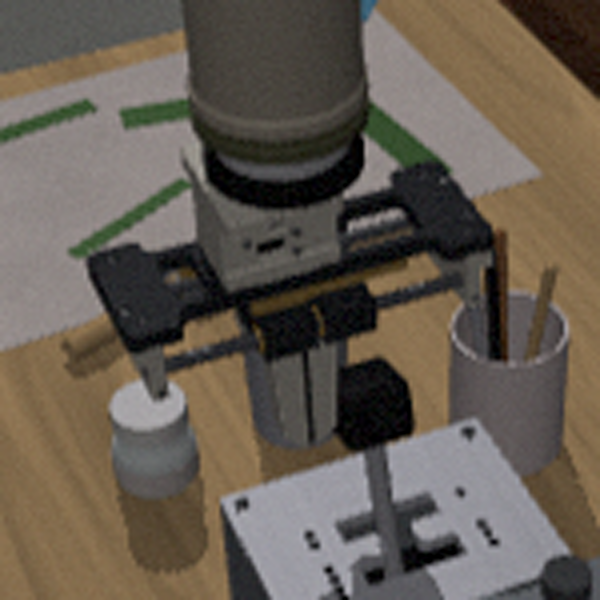

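```bash
python3 -m crank '[[0,0,0,0,-15,0,0],[0,0,0,0,-5,0,0],[0,0,0,24,0,0,0],[0,0,0,24,0,0,0],[0,0,0,0,0,0,0],[0,0,0,0,20,0,0],[0,0,0,0,20,0,0],[0,0,0,0,16,0,0],[0,0,0,0,0,0,0],[0,0,0,0,0,0,0]]'
python3 st.py 6
```

```text
t: 4.4
tcp_pos: [0.5585, 0.1272, 0.1705]
ee_rot: [0.719, 0.695, 0.006, 0.005]
wrist_force: [0.4, 0.5, -1.5]
gripper_width: 0.0003
t 4.4 console XY mm [ 0.9168 83.6494] tip z 153.48855268859668 F [ 0.3709  0.5495 -1.4812] w 0.00026984122863498306 
 tool axes [ 0.9993 -0.0328  0.0162] [ 0.0163  0.0016 -0.9999]
```

View pics/side6.png

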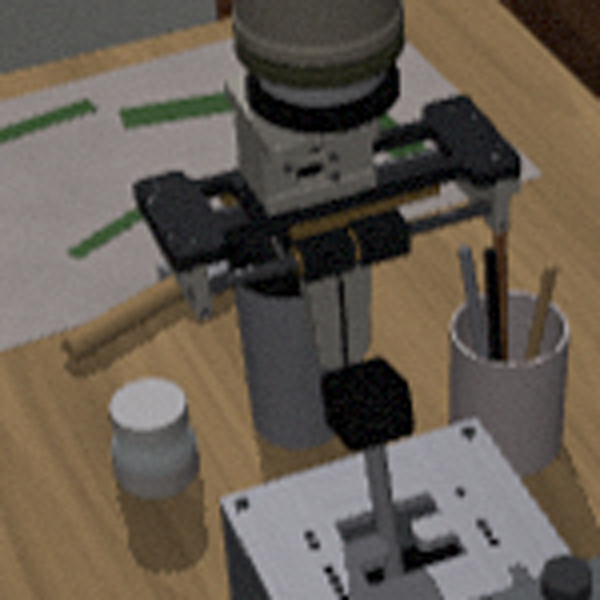

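View pics/scene6.png

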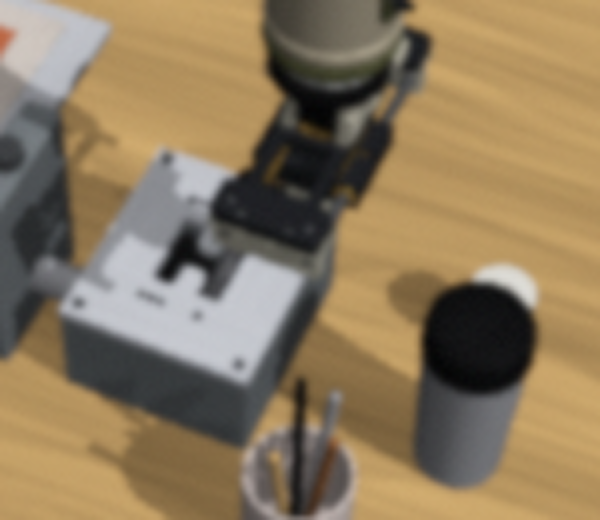

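```bash
python3 kn.py .160 367 404; python3 -m crank '[[0,0,0,-9,0,0,0],[0,0,0,-8,0,0,0],[0,0,0,-6,0,0,0],[0,0,0,0,0,0,0]]'
python3 st.py 7
```

```text
side [-1.7 33.9]
t: 4.95
tcp_pos: [0.5561, 0.1032, 0.1712]
ee_rot: [0.718, 0.696, 0.007, 0.005]
wrist_force: [-0.2, 1.0, -0.9]
gripper_width: 0.0004
t 4.95 console XY mm [-0.8767 59.565 ] tip z 154.21926437648804 F [-0.2013  0.9536 -0.9331] w 0.00037003834351899683 
 tool axes [ 0.9994 -0.0309  0.0167] [ 0.0168  0.0025 -0.9999]
```

View pics/side7.png

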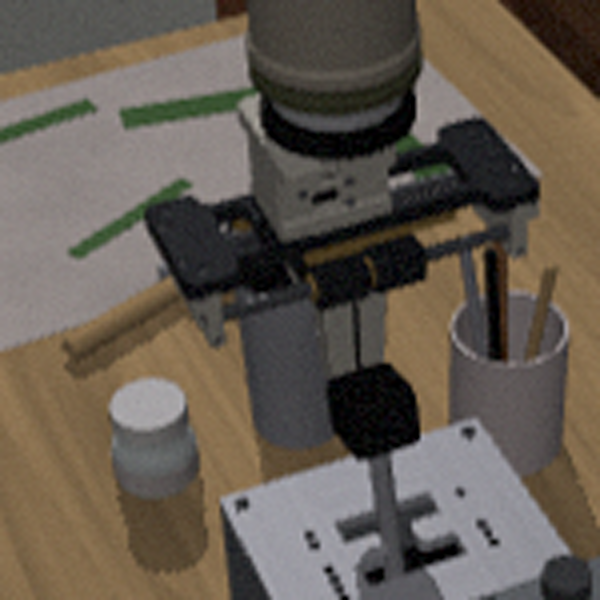

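```bash
python3 -m crank '[[0,0,0,-8,1,1,0],[0,0,0,-8,1,1,0],[0,0,0,-8,1,0,0],[0,0,0,0,0,0,0]]'
python3 st.py 8
```

```text
t: 5.45
tcp_pos: [0.5585, 0.0785, 0.1689]
ee_rot: [0.717, 0.697, 0.007, 0.005]
wrist_force: [-0.8, 0.7, 1.2]
gripper_width: 0.0004
t 5.45 console XY mm [ 2.1318 34.9598] tip z 151.86113935629353 F [-0.8287  0.6925  1.2289] w 0.00041189621181223786 
 tool axes [ 0.9994 -0.0292  0.0162] [ 0.0163  0.003  -0.9999]
```

View pics/side8.png

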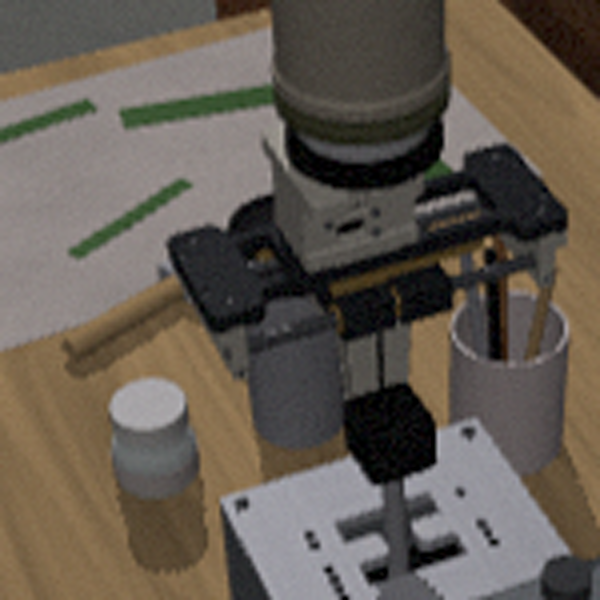

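```bash
python3 -m crank '[[0,0,0,-8,0,0,0],[0,0,0,-8,0,0,0],[0,0,0,-8,0.5,0,0],[0,0,0,0,0,0,0]]'
python3 st.py 9
```

```text
t: 5.95
tcp_pos: [0.5582, 0.054, 0.1688]
ee_rot: [0.717, 0.697, 0.007, 0.004]
wrist_force: [-0.1, 0.3, -0.0]
gripper_width: 0.0006
t 5.95 console XY mm [ 2.4765 10.4834] tip z 151.80593745925486 F [-0.1257  0.2751 -0.0133] w 0.0006159655220311124 
 tool axes [ 0.9995 -0.0276  0.0163] [ 0.0164  0.0037 -0.9999]
```

View pics/side9.png

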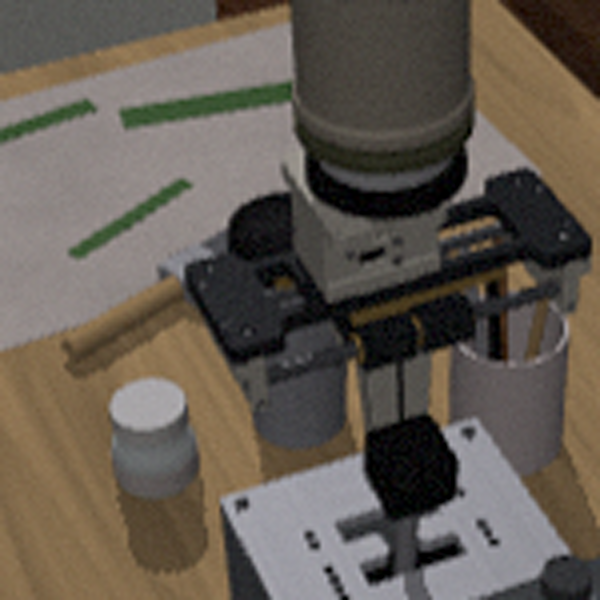

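```bash
python3 -m crank '[[0,0,0,-7,0,0,0],[0,0,0,-5,0,0,0],[0,0,0,0,0,0,0]]'
python3 st.py; python3 -m crank '[[0,0,0,-4,0,0,0],[0,0,0,0,0,0,0]]'
python3 st.py 10
```

```text
t: 6.35
tcp_pos: [0.5579, 0.0427, 0.1685]
ee_rot: [0.716, 0.698, 0.007, 0.004]
wrist_force: [0.1, -0.1, 0.1]
gripper_width: 0.0007
t 6.35 console XY mm [ 2.3926 -0.8158] tip z 151.50711547076756 F [ 0.0501 -0.1327  0.1261] w 0.0006888359965346717 
 tool axes [ 0.9995 -0.0258  0.0162] [ 0.0163  0.0043 -0.9999]
t: 6.55
tcp_pos: [0.5578, 0.0385, 0.1684]
ee_rot: [0.716, 0.698, 0.007, 0.004]
wrist_force: [0.2, -0.4, 0.1]
gripper_width: 0.0005
t 6.55 console XY mm [ 2.4029 -5.083 ] tip z 151.42907956779683 F [ 0.2119 -0.4285  0.097 ] w 0.0005357579991257982 
 tool axes [ 0.9995 -0.0258  0.0161] [ 0.0162  0.0045 -0.9999]
```

View pics/side10.png

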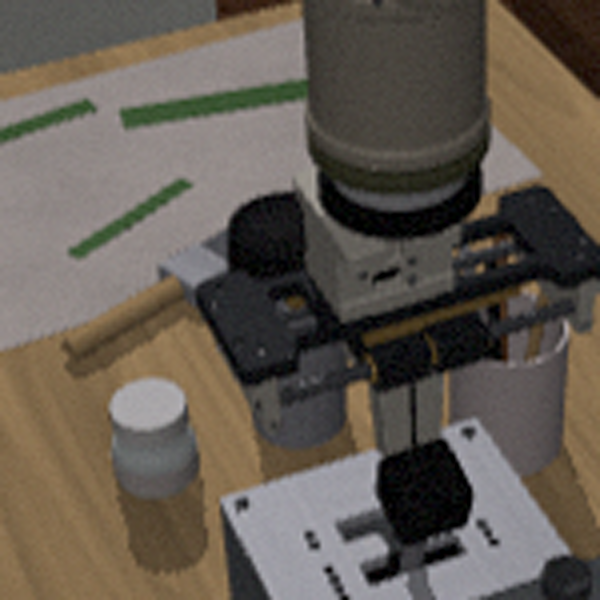

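```bash
python3 kn.py .160 424 490;  python3 -m crank '[[0,0,0,-3,0,0,0],[0,0,0,0,0,0,0]]'
python3 st.py 11
```

```text
side [ -1.2 -37.7]
t: 6.9
tcp_pos: [0.5577, 0.0371, 0.1684]
ee_rot: [0.716, 0.699, 0.008, 0.004]
wrist_force: [-0.1, 3.9, 0.3]
gripper_width: 0.0006
t 6.9 console XY mm [ 2.397  -6.3933] tip z 151.40545095717965 F [-0.0881  3.9174  0.2566] w 0.0005578648835476934 
 tool axes [ 0.9996 -0.024   0.0162] [ 0.0164  0.0059 -0.9998]
```

View pics/side11.png

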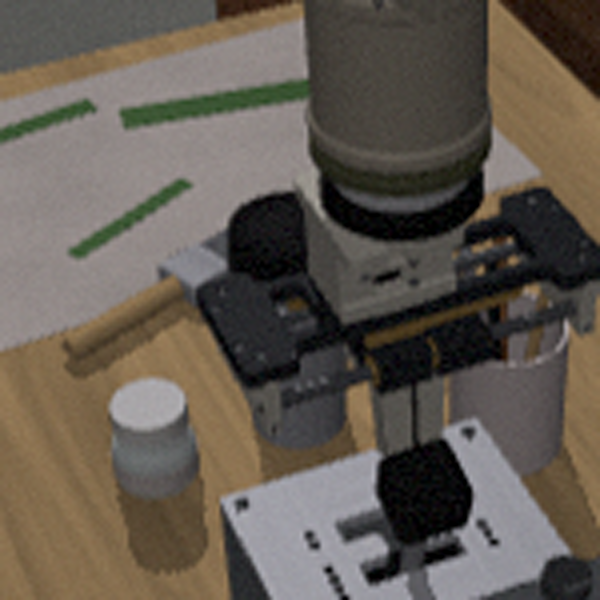

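View pics/scene11.png

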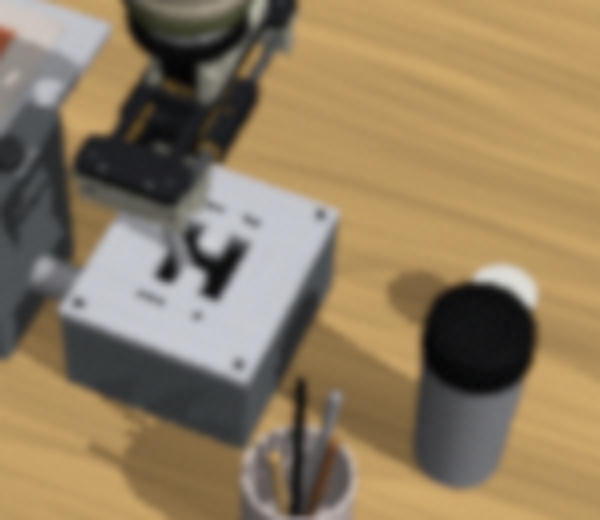

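```bash
python3 -m crank '[[0,0,0,14,0,0,0],[0,0,0,11,0,0,0],[0,0,0,0,0,0,0],[0,0,0,0,-22,0,0],[0,0,0,0,-22,0,0],[0,0,0,0,-20,0,0],[0,0,0,0,0,0,0],[0,0,0,-19,0,0,0],[0,0,0,-19,0,0,0],[0,0,0,-18,0,0,0],[0,0,0,0,0,0,0]]'
python3 st.py 12
```

```text
t: 8.1
tcp_pos: [0.4949, 0.0087, 0.1677]
ee_rot: [0.714, 0.7, 0.008, 0.006]
wrist_force: [-0.2, 0.4, -1.1]
gripper_width: 0.0005
t 8.1 console XY mm [-59.6978 -36.4165] tip z 150.74638769193072 F [-0.1553  0.4074 -1.1367] w 0.00047941423154621796 
 tool axes [ 0.9996 -0.0197  0.0198] [ 0.0199  0.0026 -0.9998]
```

View pics/side12.png

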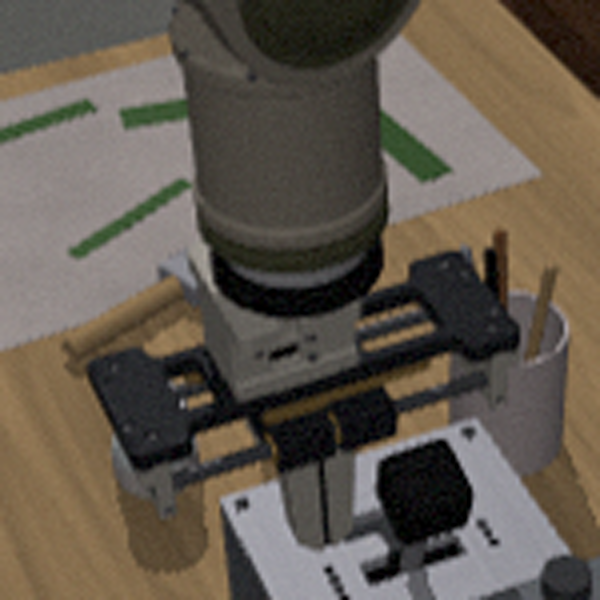

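View pics/scene12.png

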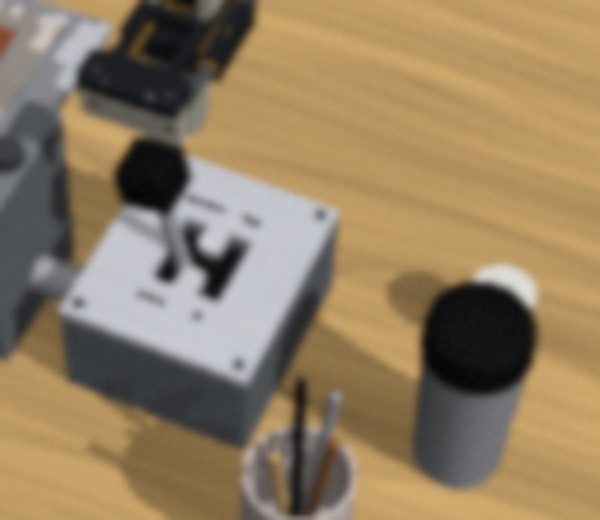

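```bash
python3 -m crank '[[0,0,0,0,11,0,0],[0,0,0,0,11,0,0],[0,0,0,0,11,1,0],[0,0,0,0,11,1,0],[0,0,0,0,0,0,0]]'
python3 st.py; python3 -m crank '[[0,0,0,0,7,1,0],[0,0,0,0,0,1,0],[0,0,0,0,0,0,0]]'
python3 st.py 13
```

```text
t: 8.7
tcp_pos: [0.5442, 0.0136, 0.1664]
ee_rot: [0.712, 0.702, 0.009, 0.005]
wrist_force: [-0.8, 0.3, -0.4]
gripper_width: 0.0004
t 8.7 console XY mm [-10.5782 -30.3041] tip z 149.37652285794783 F [-0.756   0.3254 -0.3896] w 0.00042967466011562515 
 tool axes [ 0.9997 -0.0134  0.02  ] [ 0.0201  0.0046 -0.9998]
t: 9.0
tcp_pos: [0.5519, 0.0138, 0.1639]
ee_rot: [0.712, 0.702, 0.009, 0.005]
wrist_force: [-0.0, -0.2, -0.4]
gripper_width: 0.0005
t 9.0 console XY mm [ -2.8921 -29.9064] tip z 146.93566265623636 F [-0.0386 -0.1677 -0.3894] w 0.0005090727217521097 
 tool axes [ 0.9997 -0.0131  0.0194] [ 0.0195  0.0047 -0.9998]
```

View pics/side13.png

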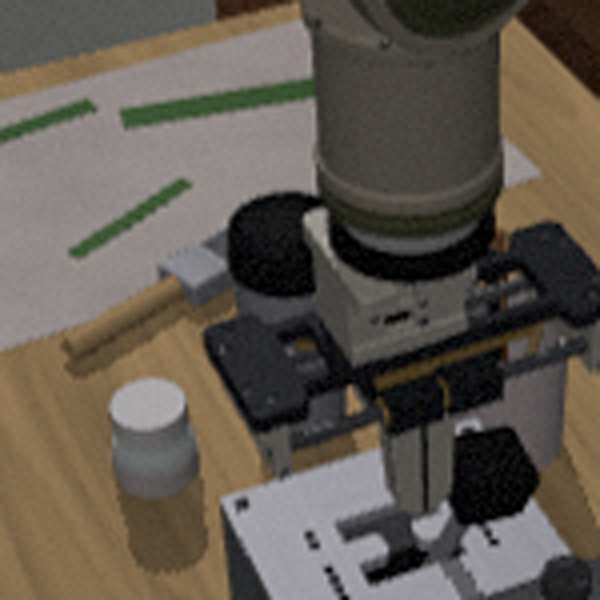

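View pics/scene13.png

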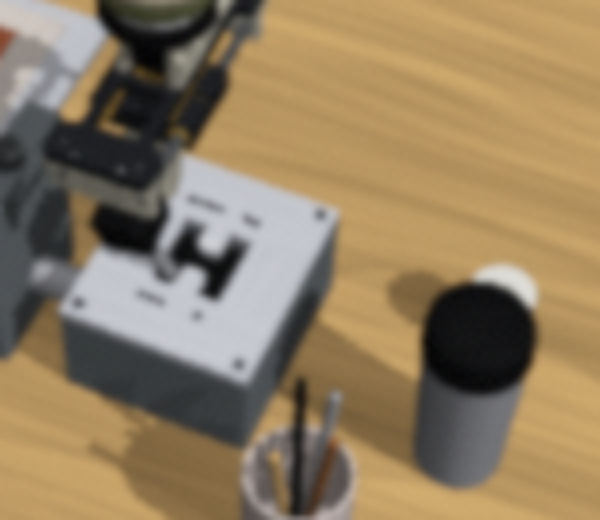

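```bash
python3 -m crank '[[0,0,0.6,-4,3,-1,0],[0,0,0,0,3,-1,0],[0,0,0,0,0,0,0]]'
python3 st.py; python3 -m crank '[[0,0,0,0,3,0,0],[0,0,0,0,0,0,0]]'
python3 st.py 14
```

```text
t: 9.4
tcp_pos: [0.557, 0.0092, 0.1664]
ee_rot: [0.716, 0.698, 0.008, 0.005]
wrist_force: [-1.2, -0.7, 0.1]
gripper_width: 0.0005
t 9.4 console XY mm [  2.3667 -34.3573] tip z 149.36029930640055 F [-1.1595 -0.7262  0.072 ] w 0.0005371747442672681 
 tool axes [ 0.9995 -0.0245  0.018 ] [ 0.0182  0.0046 -0.9998]
t: 9.6
tcp_pos: [0.5601, 0.009, 0.1665]
ee_rot: [0.716, 0.698, 0.008, 0.005]
wrist_force: [-0.4, -0.6, 0.5]
gripper_width: 0.0007
t 9.6 console XY mm [  5.4376 -34.4425] tip z 149.4951979504378 F [-0.4105 -0.5534  0.4779] w 0.0007242149581646777 
 tool axes [ 0.9995 -0.0246  0.0178] [ 0.018   0.0046 -0.9998]
```

View pics/side14.png

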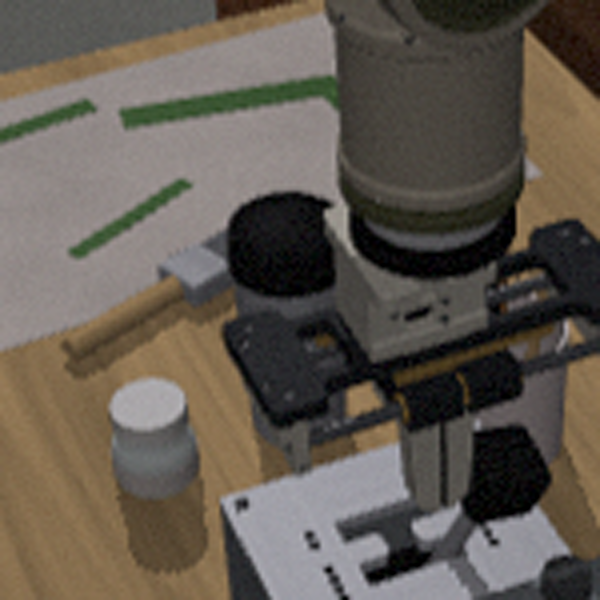

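Still moving without a stop; continue in small steps until force rises.

```bash
for i in 1; do python3 -m crank '[[0,0,0,0,2,0,0],[0,0,0,0,0,0,0]]'; done
python3 st.py; python3 -m crank '[[0,0,0,0,2,0,0],[0,0,0,0,0,0,0]]'; python3 st.py
```

```text
t: 9.9
tcp_pos: [0.5619, 0.009, 0.1665]
ee_rot: [0.716, 0.698, 0.008, 0.005]
wrist_force: [-1.1, -0.3, 0.5]
gripper_width: 0.0006
t 9.9 console XY mm [  7.2458 -34.404 ] tip z 149.53113929916785 F [-1.0995 -0.2742  0.4904] w 0.0006219428761313313 
 tool axes [ 0.9995 -0.0244  0.0177] [ 0.0178  0.0046 -0.9998]
t: 10.1
tcp_pos: [0.5636, 0.009, 0.1664]
ee_rot: [0.716, 0.698, 0.008, 0.004]
wrist_force: [-1.0, 0.1, -0.4]
gripper_width: 0.0005
t 10.1 console XY mm [  8.9208 -34.4221] tip z 149.41239320291876 F [-0.9902  0.1124 -0.4088] w 0.0005345298640853396 
 tool axes [ 0.9996 -0.0244  0.0167] [ 0.0168  0.0045 -0.9998]
```

```bash
python3 -m crank '[[0,0,0,0,2,0,0],[0,0,0,0,0,0,0]]'; python3 st.py;python3 -m crank '[[0,0,0,0,2,0,0],[0,0,0,0,0,0,0]]'; python3 st.py 15
```

```text
t: 10.3
tcp_pos: [0.5647, 0.0089, 0.1661]
ee_rot: [0.716, 0.698, 0.007, 0.004]
wrist_force: [-2.5, -0.3, 2.2]
gripper_width: 0.0004
t 10.3 console XY mm [ 10.0975 -34.4721] tip z 149.13887346917377 F [-2.4789 -0.2638  2.2425] w 0.0004385762900814809 
 tool axes [ 0.9996 -0.0243  0.0146] [ 0.0147  0.0043 -0.9999]
t: 10.5
tcp_pos: [0.5658, 0.0088, 0.166]
ee_rot: [0.716, 0.699, 0.006, 0.003]
wrist_force: [-3.3, 0.3, 1.8]
gripper_width: 0.0008
t 10.5 console XY mm [ 11.1825 -34.498 ] tip z 148.95483134696676 F [-3.2944  0.2975  1.8097] w 0.0008060191784194583 
 tool axes [ 0.9996 -0.0241  0.0125] [ 0.0126  0.0042 -0.9999]
```

View pics/side15.png

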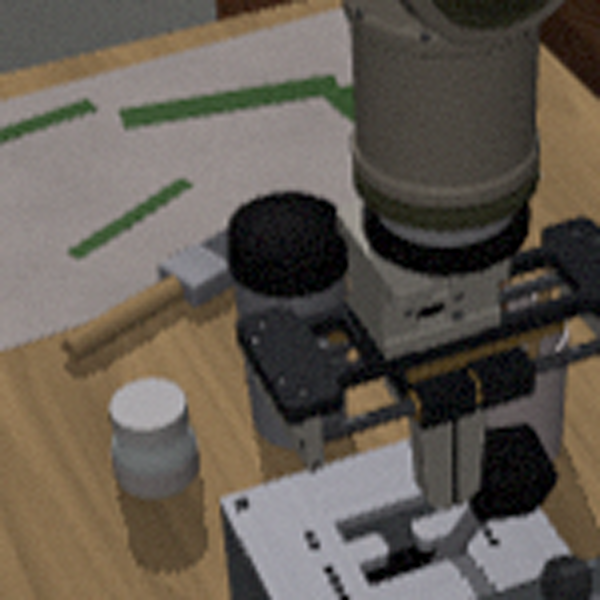

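View pics/scene15.png

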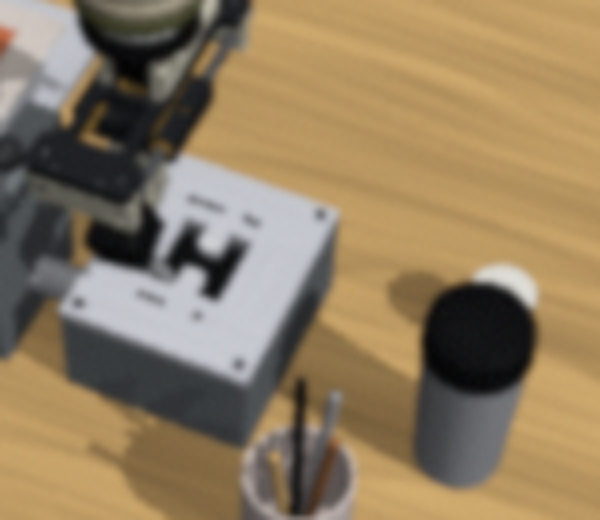

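```bash
python3 -m crank '[[0,0,0,0,4,0,0],[0,0,0,0,4,0,0]]'; python3 st.py;python3 -m crank '[[0,0,0,0,5,0,0],[0,0,0,0,5,0,0]]'; python3 st.py 16; python3 kn.py .155 515 472
```

```text
t: 10.8
tcp_pos: [0.5705, 0.0087, 0.1652]
ee_rot: [0.715, 0.699, 0.004, 0.001]
wrist_force: [-9.7, 1.0, 1.0]
gripper_width: 0.0005
t 10.8 console XY mm [ 15.8971 -34.4855] tip z 148.2275332841006 F [-9.6849  0.9613  0.965 ] w 0.0005367784379354179 
 tool axes [ 0.9997 -0.0237  0.0061] [ 0.0062  0.0039 -1.    ]
t: 11.0
tcp_pos: [0.5749, 0.0084, 0.1641]
ee_rot: [0.715, 0.699, -0.001, -0.003]
wrist_force: [-12.8, -0.6, 7.6]
gripper_width: 0.0004
t 11.0 console XY mm [ 20.3072 -34.7472] tip z 147.1250616447768 F [-12.817   -0.5536   7.6351] w 0.0003868273834904044 
 tool axes [ 0.9997 -0.0232 -0.0058] [-0.0057  0.0031 -1.    ]
side [ 49.1 -41.1]
```

View pics/side16.png

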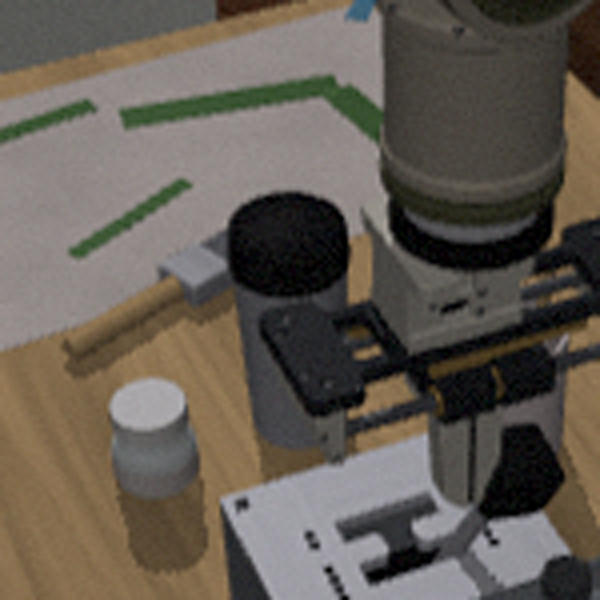

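```bash
python3 -m crank '[[0,0,0,0,-12,0,0],[0,0,0,0,-18,0,0],[0,0,0,0,-25,0,0],[0,0,0,0,-15,0,0],[0,0,0,0,0,-30,0],[0,0,0,0,0,-40,0],[0,0,0,0,-5,-30,0],[0,0,0,0,0,0,0],[0,0,0,0,0,0,0]]'; python3 st.py 17
python3 - <<'E'
from rig import optics
import cv2
for n in ["wrist","scene","side"]: cv2.imwrite(f"pics/{n}18.png",optics.get_image(n)["img"][:,:,::-1])
E
```

```text
t: 12.05
tcp_pos: [0.5053, 0.0102, 0.2703]
ee_rot: [0.716, 0.699, 0.006, 0.003]
wrist_force: [-0.2, -1.4, -0.0]
gripper_width: 0.0008
t 12.05 console XY mm [-49.3205 -34.6775] tip z 253.30835243973277 F [-0.2224 -1.3657 -0.0194] w 0.0007569545846883847 
 tool axes [ 0.9996 -0.024   0.0121] [ 0.0122  0.0048 -0.9999]
```

View pics/side17.png

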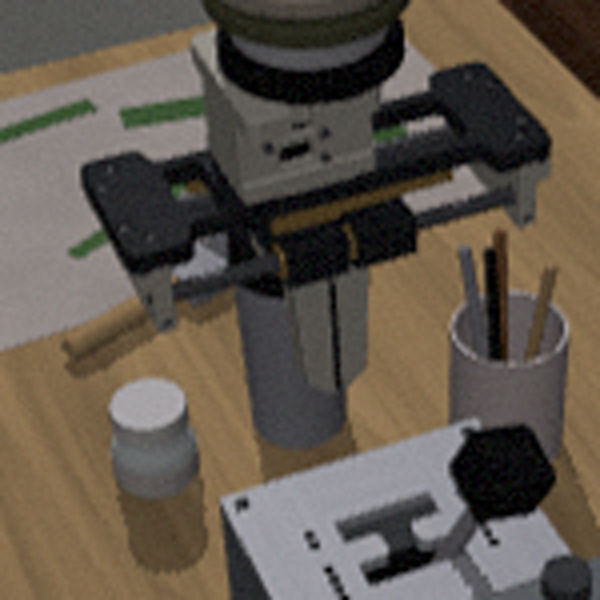

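View pics/scene17.png

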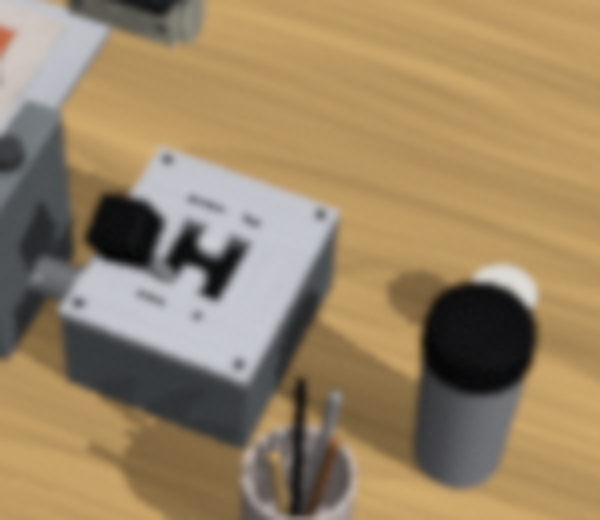

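View pics/wrist18.png

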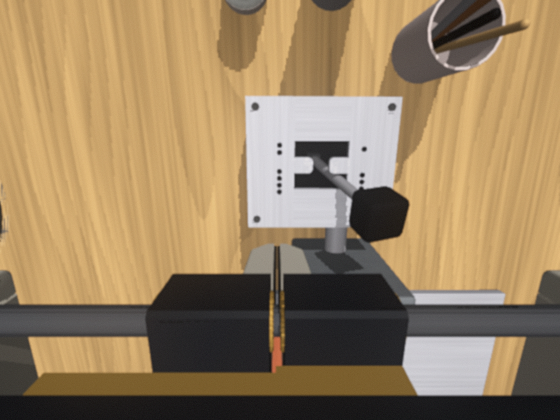

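```bash
python3 kn.py .154 502 470 125 230
python3 - <<'E'
from h import *
from rig import telemetry, optics
o=telemetry.get_obs();cs={n:cam(optics.get_image(n),o) for n in["scene","side","wrist"]}
x,e=tri((cs["scene"],(225+125/4,130+230/4)),(cs["side"],(170+502/4,100+470/4)),(cs["wrist"],(380,214)))
d=x[:2]-[.5555,.0436];Y=-.025
print(x,e,d[0]*np.cos(Y)+d[1]*np.sin(Y),-d[0]*np.sin(Y)+d[1]*np.cos(Y))
E
```

```text
side [ 44.1 -36. ]
scene [ 44.4 -34.3]
[0.59813942 0.00726493 0.15281257] [np.float64(0.5), np.float64(1.1), np.float64(1.1)] 0.04353437443124788 -0.0352578388053565
```

Run:
```python
from rig import job
print(job.sign_off())
```

```text
the job is handed in; nothing more can be done
None
```

The lever is fully home in the third slot (three dots), and the job is handed in. It took about 12 s of the 48 s allowed.

**What I did:** With the fingers closed, I pushed the knob forward out of slot two to the middle channel. I then pushed it right along the channel until it met the right-hand stop, at about 4 N. Last, I pushed it forward until it met the end of slot three, at about 13 N. It was never pinched or run toward the fourth slot. I then backed off and raised the arm.

**Last checks:**
- **Lever position:** Using all three cameras, the knob centre is 43.5 mm forward and 35.3 mm right of the gate centre, at a height of 153 mm. Fully home should be about 43 mm, 36 mm and 154 mm.
- **Other objects:** The tumbler, pen pot, jar and brush look unmoved in the pictures; I did not measure their positions again.
- **Arm clearance:** The fingertips are at 253 mm height, clear of everything. The wrist force reads up to 1.4 N, slightly above the usual noise.

**One disagreement:** At the far stop the fingers were about 7 mm further forward than I had predicted. I had probably overestimated the finger thickness. I relied on the force rise and the cameras instead.

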